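Unlock the push-and-turn cap of the solvent can

TASK

Open the child-resistant cap of the square-sided solvent can on the automation bench: first push it down hard against its spring, then, keeping it down, turn it anticlockwise past its lock, and let go so that it springs up and stays open. Leave the round can shut.

Things in the scene. Friction and masses are not known exactly. Their poses are not given: they have to be found in the camera images.
- solvent_grip (a point): Top middle of the grip rib on the black cap of the square-sided metal can (130 x 85 mm, fixed; flat top 142 mm high; point about 0.21 m high). Cap: disc 60 mm across, its flat deck 24 mm below this point; the rib on it is 16 mm thick, 52 long, 24 high: fingertips may push on the deck beside it. x along the rib, z up; moves with the cap. A round can (96 mm) with the same cap stands by.
- solvent_cap (a joint): Turn of the square-sided can's cap, rad, growing anticlockwise seen from above. Shut at 0 to 0.08; not pushed down, it is blocked at about 0.15. Pushed down by 5 mm or more it passes under the lock, is free of it from about 0.95 and ends at a stop at 1.3. About 1.15 is a good amount of turn.
- solvent_press (a joint): How far that cap is pushed down, m: 0 when locked, at most 0.009 (hard stop). Its spring pushes back with 8 N at 0, 13 N at 0.005 (the least that frees the turn) and 17 N at 0.009. Turned past the lock and let go, the cap rises to about -0.006 and cannot turn back.
- round_cap (a joint): Turn of the round can's cap in rad, as for the other: 0 when shut, over 0.2 only when it has been pushed and unlocked. To be left shut.
Things that resemble listed ones, but are neither listed nor needed, are in the scene too. Leave any orange look-alike of the part that bears solvent_grip alone. What is shaped like the part that bears round_cap but yellow is not meant.

How it is judged (in metres and radians):
On the way:
1. the square-sided can's cap is pushed down by at least 4.5 mm while still at its shut end (turned by less than 0.3 rad) (value of joint solvent_press above 0.0045 m and value of joint solvent_cap below 0.3 rad), for 0.1 s.
At the end, for the whole second after the job is handed in: The square-sided can's cap has been turned anticlockwise past its lock (by more than 0.85 rad) and has sprung up by more than 3 mm above its locked height; the round can's cap is still shut (turned by less than 0.2 rad) (value of joint solvent_cap above 0.85 rad and value of joint solvent_press below -0.003 m and value of joint round_cap below 0.2 rad); the robot touches nothing.
It fails at once if the round can's cap is unlocked (turned by more than 0.2 rad) (value of joint round_cap above 0.2 rad).
It also fails if it takes over 35 s, if anything falls off the work surface, if the arm or the gripper's body presses on something with over 40 N, if the wrist force passes 120 N, or if a joint passes its speed limit or range.

ROBOT

A 6-joint arm with a two-finger parallel gripper is mounted at the origin on the work surface. World frame = base frame: x ahead of the robot, y to its left, z up, the work surface at z = 0. Lengths are in mm, angles in rad, forces in N, time in s.
With the tool pointing down it reaches from about 275 to 750 mm from the base axis. Payload 10.2 kg.
Tool frame: the origin (TCP) lies at the very end of the fingers, on their centre line; the grasp point (between the pads) lies 19 mm behind it; x points along the fingers, y is the direction in which the jaws open and shut, and the axes are right-handed (so a half turn about x gives the same grasp; the last joint's range is limited). The gripper opens to 85 mm and grips with 20 to 120 N. Pads are 22 mm wide; open, the fingers measure 114 mm over their backs; the gripper's body (76 mm by 85 mm) begins 54 mm behind the grasp point. The pads swing forward as they close: fully open they stand 13 mm farther back than shut.
Start: joints at [1.049, 0.313, 1.498, -0, 1.331, -0.223], TCP at [154.559, 501.739, 200.794] pointing down, gripper open.
Joint ranges: [-2.94, 2.94], [-0.97, 2.17], [0.19, 2.56], [-1.23, 4.37], [0.02, 3.11], [-2.88, 2.88]. Speed limits (rad/s): [2.39, 2.39, 3.01, 3.14, 3.14, 3.14].

INTERFACE

Orientations are given as a unit quaternion [w, x, y, z].
In Python, from rig import ctrl, viewer, order gives the robot as it stands. The module is installed in compiled form; this text tells all that it offers.
- The arm moves only by the tool carry_out, never from a script. Its argument "deltas" is a list of rows, each a list of 7 numbers: the gripper command: -1 is fully open, 1 is shut, values between are in proportion, then the shift along the tool's x, y, z in mm, then the turn, a rotation vector about the tool's x, y, z in degrees. A call has exactly 5 rows; each row is the pose to reach, as a shift and turn from the pose commanded when the call began, along the tool's axes at that moment; what a row does not reach only later rows make up. A row lasts 1/8 s, in which the tool goes at most 62.5 mm and 10.7 degrees, less where a joint would pass 70% of its speed; a pose out of reach is approached as far as the arm can. A call with a gripper value outside its range is refused whole. The fingers move at their own pace and stop on an object; "newtons" is the grip in N (left out, the last holds). Time passes only in rows, so rows that repeat a pose let the fingers close, or fill a call up. It gives the time, the measured TCP pose, the force and the opening at its end, in the units of the state.
- ctrl.sense(): the state, without advancing time (a new reading comes with each control period).
- viewer.capture(name): name is "scene" or "top" or "wrist"; returns the picture (400x640x3 uint8, red, green, blue); there is no depth.
- viewer.calibration(name): a dict with "fx", "fy", "cx", "cy" (pixels), "xyz" and "attitude" of the camera in the world; the wrist camera has in their place "T_tool_cam" (4x4, takes a point from camera to tool coordinates, whose origin is the TCP and whose axes are the tool frame's). Camera axes: x right, y down, z forward; pixel columns grow to the right and rows downward; lengths in mm; the calibration is good to about 2 mm. A picture is of the moment at which its call begins: read the wrist's pose just before it. calibration takes no time and is no camera call.
- order.finish_job(): hands the job in, once; it reports no verdict.
The state is a dict: "time_s": time; "joints": joint angles; "dq": joint speeds; "tau": joint torques, N m; "eef_pos": TCP position; "ee_rot": TCP orientation; "force": force on the tool from outside, world axes, zero at the start; "wrist_torque": the same for the moment, N m; "grip_width": opening from 0.0 (shut) to 1.0 (fully open).
Only numpy, scipy, OpenCV 4.12 (cv2) and the standard library are available. Lean on these libraries where they do the work, as an engineer would, in place of code of your own. Each camera call takes 0.05 s, during which the arm holds its last target. There are 200 camera calls.

## Working session

There is one attempt and no reset: what is moved stays moved. The work goes in short steps, Python scripts to look and compute and a tool call to move; the robot and the scene stay as the last step left them, time stands still between calls to the robot, and variables do not carry over. Pictures are saved under pics/ and viewed, about 8 in all and at most 12, crops included, and the job is handed in when it is done.

Besides the shell and the picture viewer there is one more tool, called after "Call:" in YAML: its name, and indented under it one key for each argument. carry_out: Moves the arm, as the interface text tells. Its arguments: {"type":"object","properties":{"deltas":{"type":"array"},"newtons":{"type":"number"}},"required":["deltas"]}

```bash
mkdir -p pics
python3 - <<'E'
from rig import ctrl, viewer
import cv2,numpy as np
print(ctrl.sense())
for n in("scene","top"):
    cv2.imwrite(f"pics/{n}0.png",viewer.capture(n)[:,:,::-1]); print(n,viewer.calibration(n))
print(viewer.calibration("wrist"))
E
```

```text
{'time_s': 0.0, 'joints': array([ 1.04860402e+00,  3.13452621e-01,  1.49845116e+00, -1.86062681e-06,
        1.33102685e+00, -2.23430677e-01]), 'dq': array([ 0.0006874 , -0.00063801,  0.00063318,  0.00161365,  0.00069649,
       -0.00029308]), 'tau': array([ 7.09784690e-04, -4.12262928e+01, -2.59747428e+01, -8.44736428e-05,
        4.07206520e-03,  2.18090906e-05]), 'eef_pos': array([154.39644769, 501.4604402 , 200.22847259]), 'ee_rot': array([ 0.69906019,  0.10479482,  0.6994036 , -0.10567639]), 'force': array([-0.26139054, -0.07650344,  0.30138644]), 'wrist_torque': array([ 0.00524778, -0.04898304,  0.03230918]), 'grip_width': 0.9978147788985972}
scene {'fx': 412.32600713709166, 'fy': 412.32600713709166, 'cx': 319.9025210940849, 'cy': 200.24388921474616, 'xyz': array([ 627.38074646, -225.60459047,  949.75740559]), 'attitude': array([-0.17297471,  0.94942213,  0.25755418, -0.04840673])}
top {'fx': 401.3785480486579, 'fy': 401.3785480486579, 'cx': 311.54647016301334, 'cy': 204.37898109749284, 'xyz': array([ 377.8719489 ,    4.53141922, 1163.27378426]), 'attitude': array([-0.03669748,  0.7111474 , -0.70139502,  0.03110777])}
{'fx': 356.2615856835999, 'fy': 356.2615856835999, 'cx': 317.26107053620836, 'cy': 196.8796268281277, 'T_tool_cam': array([[-3.42382892e-05, -3.09672199e-01,  9.50843377e-01,
        -1.73227329e+02],
       [ 9.99999901e-01, -4.32799791e-04, -1.04946598e-04,
         3.72142213e-01],
       [ 4.44023859e-04,  9.50843279e-01,  3.09672184e-01,
        -7.90080545e+01],
       [ 0.00000000e+00,  0.00000000e+00,  0.00000000e+00,
         1.00000000e+00]])}
```

View pics/scene0.png

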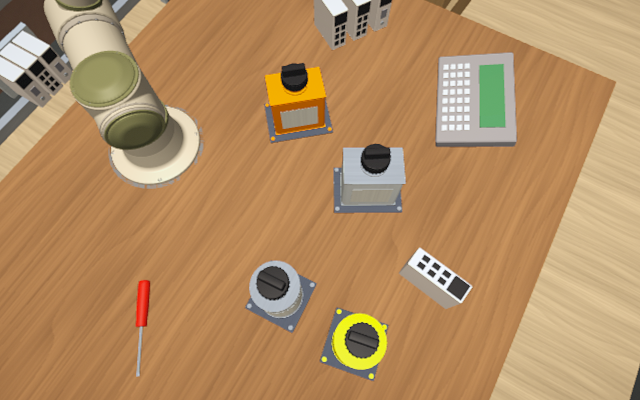

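View pics/top0.png

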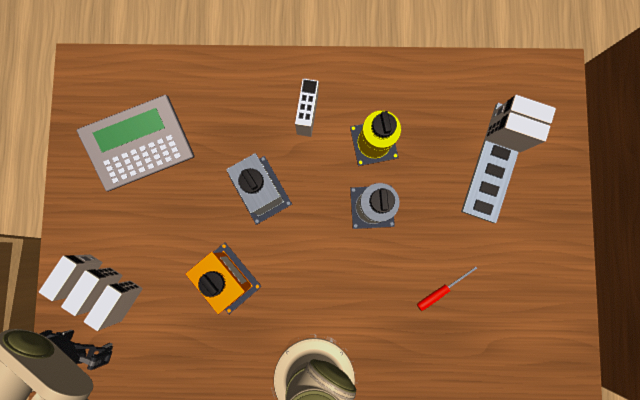

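The scene shows four cans:
- Orange square can, the look-alike: scene (294,75), top (211,284).
- Grey square can: scene (376,157), top (251,181).
- Grey round can: scene (273,284), top (382,201).
- Yellow round can: scene (360,340), top (384,124).

I choose the grey square-sided one. The wrist close-up will check that choice.

```bash
cat > h.py <<'E'
import numpy as np,cv2
from scipy.spatial.transform import Rotation as R
from rig import ctrl, viewer
def rot(q): return R.from_quat(np.roll(q,-1)).as_matrix()
def cam(n,s=None):
    c=viewer.calibration(n)
    if n!="wrist": return c,np.array(c["xyz"]),rot(c["attitude"])
    T=c["T_tool_cam"];Rt=rot(s["ee_rot"])
    return c,s["eef_pos"]+Rt@T[:3,3],Rt@T[:3,:3]
def ray(C,uv):
    c,o,M=C; d=M@np.array([(uv[0]-c["cx"])/c["fx"],(uv[1]-c["cy"])/c["fy"],1]); return o,d/np.linalg.norm(d)
def onz(C,uv,z): o,d=ray(C,uv); return o+d*(z-o[2])/d[2]
def tri(r1,r2):
    (o1,d1),(o2,d2)=r1,r2; t=np.linalg.lstsq(np.c_[d1,-d2],o2-o1,rcond=None)[0]
    a,b=o1+d1*t[0],o2+d2*t[1]; return (a+b)/2,np.linalg.norm(a-b)
def dark(img,near,r,th=70):
    m=(img.max(2)<th).astype(np.uint8); n,l,st,ce=cv2.connectedComponentsWithStats(m)
    k=[i for i in range(1,n) if st[i,4]>60 and np.hypot(*(ce[i]-near))<r]; k=max(k,key=lambda i:st[i,4])
    return ce[k],st[k],(l==k)
E
python3 - <<'E'
from h import *
P={}
for n,u in(("scene",(376,157)),("top",(251,181))):
    im=cv2.imread(f"pics/{n}0.png"); c,s,m=dark(im,np.array(u),15); print(n,c,s); P[n]=ray(cam(n),c)
    print(onz(cam(n),c,195))
    x,y=u; cv2.imwrite(f"pics/{n}c.png",cv2.resize(im[y-35:y+45,x-50:x+50],None,fx=4,fy=4,interpolation=2))
print(tri(P["scene"],P["top"]))
a=[cv2.imread(f"pics/{n}c.png") for n in("scene","top")]; cv2.imwrite("pics/c0.png",np.hstack(a))
E
```

```text
scene [375.35797101 158.24492754] [361 144  29  30 690]
[532.51310869 155.01711493 195.        ]
top [250.61087866 180.47698745] [238 169  26  24 478]
[527.57918056 162.37477982 195.        ]
(array([530.32059473, 165.33869586, 175.13757557]), np.float64(0.8365764333418564))
```

View pics/c0.png

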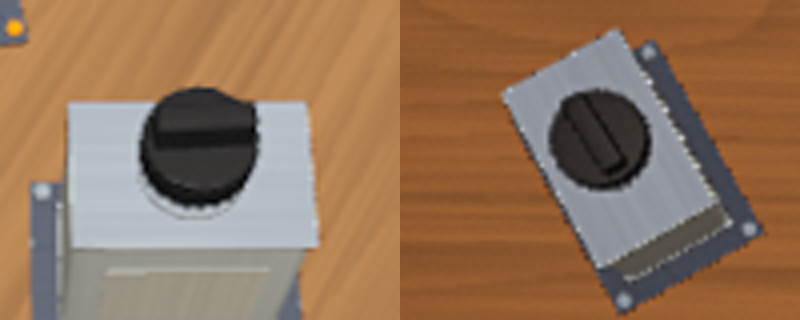

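The crop confirms the grey square-sided metal can with a black cap. The rib runs roughly along the can's long axis, from about (570,105) to (615,170) in the top crop.

Run:
```python
from h import *
s=ctrl.sense(); M=rot(s["ee_rot"]); print(M.round(3))
t=np.array([530,165,285]); print("delta tool",(M.T@(t-s["eef_pos"])).round(1))
yy=np.degrees(np.arctan2(M[1,1],M[0,1])); print("yaw of tool y",yy)
# rib edges in top
im=cv2.imread("pics/top0.png"); C=cam("top")
a,b=[onz(C,(251-50+(u-400)/4,181-35+v/4),208) for u,v in((570,105),(615,170))]
d=a-b; print(a,b,np.degrees(np.arctan2(d[1],d[0])),np.linalg.norm(d))
for u in((211,284),(382,201)): print(onz(C,u,200))
```

```text
[[-0.001  0.294  0.956]
 [-0.001  0.956 -0.294]
 [-1.    -0.001 -0.   ]]
delta tool [ -84.6 -211.1  458. ]
yaw of tool y 72.88097541907166
[545.395085   178.00544644 208.        ] [506.22703017 149.74077294 208.        ] 35.81518322098944 48.30143152766547
[277.73586412 248.42111225 200.        ]
[ 480.97366901 -156.85051936  200.        ]
```

Call:
carry_out:
  deltas:
    - [-1, -45, 0, 0, 10, 0, 0]
    - [-1, -85, -15, 35, 20, 0, 0]
    - [-1, -85, -37, 80, 30, 0, 0]
    - [-1, -85, -60, 130, 40, 0, 0]
    - [-1, -85, -85, 185, 50, 0, 0]

```text
time_s: 0.72
eef_pos: [307.2, 364.8, 285.6]
ee_rot: [0.588, 0.392, 0.588, -0.392]
force: [0.6, 1.0, 0.1]
grip_width: 1.0
```

```bash
cat > d.py <<'E'
import sys
from h import *
x,y,z,yaw=map(float,sys.argv[1:]); s=ctrl.sense(); M=rot(s["ee_rot"])
a=np.radians(yaw); Y=np.array([np.cos(a),np.sin(a),0]); X=np.array([0,0,-1.]); G=np.c_[X,Y,np.cross(X,Y)]
print("pos",s["eef_pos"].round(1),"t",s["time_s"],"j",s["joints"].round(2),"F",s["force"].round(1),"w",s["grip_width"])
print("delta",(M.T@(np.array([x,y,z])-s["eef_pos"])).round(1),"rotvec",np.degrees(R.from_matrix(M.T@G).as_rotvec()).round(1))
E
python3 d.py 527 164 290 -54
```

```text
pos [307.2 364.8 285.6] t 0.725 j [0.62 0.16 1.48 0.   1.51 0.23] F [0.6 1.  0.1] w 0.999937370942663
delta [ -4.4 125.8 269.9] rotvec [76.6  0.   0. ]
```

Call:
carry_out:
  deltas:
    - [-1, -4, 25, 53, 10, 0, 0]
    - [-1, -4, 50, 107, 20, 0, 0]
    - [-1, -4, 75, 160, 30, 0, 0]
    - [-1, -4, 100, 214, 40, 0, 0]
    - [-1, -4, 125, 270, 50, 0, 0]

```text
time_s: 1.35
eef_pos: [527.6, 164.4, 289.5]
ee_rot: [-0.367, -0.604, -0.367, 0.604]
force: [0.9, 1.9, -0.0]
grip_width: 0.999
```

Call:
carry_out:
  deltas:
    - [-1, 0, 0, 0, 9, 0, 0]
    - [-1, 0, 0, 0, 18, 0, 0]
    - [-1, 0, 0, 0, 27, 0, 0]
    - [-1, 0, 0, 0, 27, 0, 0]
    - [-1, 0, 0, 0, 27, 0, 0]

```text
time_s: 1.98
eef_pos: [526.4, 165.9, 289.6]
ee_rot: [-0.219, -0.672, -0.219, 0.673]
force: [-0.6, 0.5, 0.1]
grip_width: 0.997
```

```bash
python3 d.py 527 164 290 -54
python3 - <<'E'
from h import *
s=ctrl.sense(); im=viewer.capture("wrist")[:,:,::-1]; cv2.imwrite("pics/w1.png",im)
np.save("s1.npy",np.r_[s["eef_pos"],s["ee_rot"]])
E
```

```text
pos [526.4 165.9 289.6] t 1.975 j [ 0.09  0.33  1.25 -0.    1.57  1.03] F [-0.6  0.5  0.1] w 0.9973178557721273
delta [-0.4  1.9  0.6] rotvec [0.1 0.  0. ]
```

View pics/w1.png

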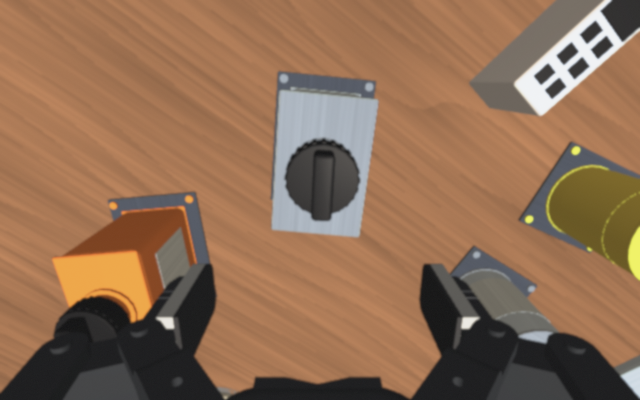

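The wrist view shows the cap at (322,178), with the rib from (324,152) to (321,219) and well aligned with the jaws. The can is grey and square, and the orange can is at the left edge. Next I measure.

Run:
```python
from h import *
v=np.load("s1.npy"); s={"eef_pos":v[:3],"ee_rot":v[3:]}; C=cam("wrist",s); im=cv2.imread("pics/w1.png")
a,b=onz(C,(324.5,152),210),onz(C,(321.5,212),210); d=a-b
print(a,b,(a+b)/2,np.linalg.norm(d),np.degrees(np.arctan2(d[1],d[0])))
c,st,m=dark(im,np.array((322,178)),12,80); print(c,st,onz(C,c,190))
print("wrist x top tri",tri(ray(C,c),ray(cam("top"),(250.6,180.5))))
# deck left/right widths
l,r=onz(C,(st[0],c[1]),186),onz(C,(st[0]+st[2],c[1]),186); print((l+r)/2,np.linalg.norm(l-r))
cr=im[120:250,250:400]; cr=cv2.convertScaleAbs(cr,alpha=2.5); cv2.imwrite("pics/w1c.png",cv2.resize(cr,None,fx=4,fy=4,interpolation=2))
```

```text
[554.93782334 180.17644909 210.        ] [516.66090897 154.78369049 210.        ] [535.79936615 167.48006979 210.        ] 45.933804138570345 33.56014331382909
[319.73042817 178.95946288] [ 286  139   73   81 3947] [532.46065592 167.83265751 190.        ]
wrist x top tri (array([529.99767148, 165.51076127, 177.50813631]), np.float64(0.6900235088747915))
[532.90794675 165.37127326 186.        ] 58.70449753255863
```

View pics/w1c.png

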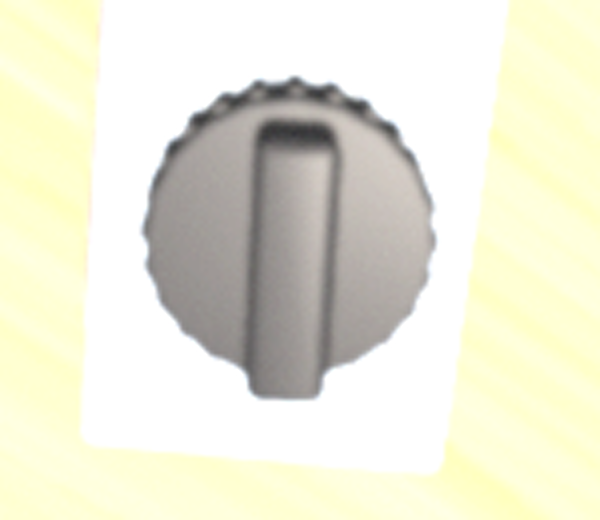

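Run:
```python
from h import *
v=np.load("s1.npy"); s={"eef_pos":v[:3],"ee_rot":v[3:]}; C=cam("wrist",s); M=rot(v[3:])
for z in(208,):
  p=[onz(C,(250+u/4,120+w/4),z) for u,w in((297,150),(286,398),(250,275),(328,275))]
  d=p[0]-p[1]; m=(p[0]+p[1])/2; print(z,m,np.linalg.norm(d),np.degrees(np.arctan2(d[1],d[0])),np.linalg.norm(p[2]-p[3]),"tool",M.T@(m-v[:3]))
q=onz(C,(322.5,179.5),186);print("deck",q,"tool",M.T@(q-v[:3]))
C2=cam("top");f=lambda u,w:onz(C2,(251-50+(u-400)/4,181-35+w/4),208)
a,b=f(566,102),f(619,170);print("top view",(a+b)/2,(f(600,139)-0))
a=tri(ray(C,(250+291.5/4,120+274/4)),ray(C2,(251-50+(592-400)/4,181-35+136/4)));print(a)
```

```text
208 [531.20403696 164.17956803 208.        ] 48.39940717109569 33.87944074941353 14.563645082217487 tool [81.63070027  4.24630899 -2.88669045]
deck [532.54577713 165.10403173 186.        ] tool [103.63013183   4.2922114   -4.52309019]
top view [526.72721956 163.90647853 208.        ] [524.91754333 159.29877873 208.        ]
(array([528.92358019, 164.27444967, 200.40214404]), np.float64(3.1542489882649942))
```

Call:
carry_out:
  deltas:
    - [-1, 20, 4, -3, 2, 0, 0]
    - [-1, 45, 4, -3, 2, 0, 0]
    - [-1, 65, 4, -3, 2, 0, 0]
    - [-1, 65, 4, -3, 2, 0, 0]
    - [-1, 65, 4, -3, 2, 0, 0]

```text
time_s: 2.65
eef_pos: [531.6, 164.5, 225.8]
ee_rot: [0.206, 0.677, 0.206, -0.676]
force: [0.3, -0.2, 1.2]
grip_width: 1.0
```

```bash
python3 d.py 531 164.3 191 -56
python3 - <<'E'
from h import *
s=ctrl.sense(); im=viewer.capture("wrist")[:,:,::-1]; cv2.imwrite("pics/w2.png",cv2.convertScaleAbs(im,alpha=1.8))
C=cam("wrist",s); c,o,M=C
for p in((531,164.3,210),):
    q=M.T@(np.array(p)-o); print("predicted px",c["fx"]*q[0]/q[2]+c["cx"],c["fy"]*q[1]/q[2]+c["cy"])
E
```

```text
pos [531.6 164.5 225.8] t 2.65 j [0.09 0.37 1.36 0.   1.42 1.07] F [ 0.3 -0.2  1.2] w 0.9997753404009339
delta [34.8 -0.2  0.7] rotvec [-0.1 -0.1 -0. ]
predicted px 316.7709893139945 228.46425995783954
```

View pics/w2.png

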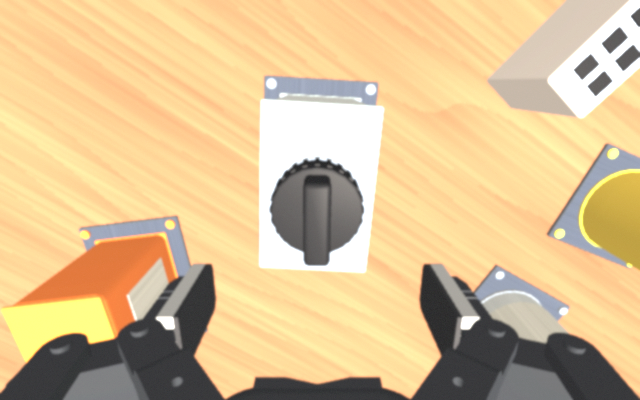

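The wrist view shows the rib upright in the image and centred between the jaws, with its top running from (317,184) to (316,264). I'll refine the height and the centre along the rib.

Run:
```python
from h import *
v=np.load("s1.npy"); C1=cam("wrist",{"eef_pos":v[:3],"ee_rot":v[3:]}); s=ctrl.sense(); C2=cam("wrist",s);M=rot(s["ee_rot"])
for n,a,b in(("far end",(324.3,157.5),(317.5,184)),("near end",(321.5,219.5),(316,264)),("deck",(322.5,179.5),(317,209))):
    p,e=tri(ray(C1,a),ray(C2,b)); print(n,p,e,"tool",(M.T@(p-s["eef_pos"])).round(1))
for z in (205,210): print(z,[(M.T@(onz(C2,u,z)-s["eef_pos"])).round(1) for u in((317.5,184),(316,264))])
print([(M.T@(onz(C2,u,186)-s["eef_pos"])).round(1) for u in((271,209),(363,209),(317,209))])
```

```text
far end [548.07158176 174.99205128 187.6203401 ] 0.31930264058559926 tool [ 38.3   0.4 -19.4]
near end [511.08344858 151.07058695 208.27376774] 0.6240542554471502 tool [17.6 -0.4 24.6]
deck [529.30044837 162.71916662 171.01163054] 0.386644076344351 tool [54.9  0.1  3. ]
205 [array([ 21. ,   0.2, -24.4]), array([20.9, -0.7, 26.3])]
210 [array([ 16. ,   0.2, -25.9]), array([15.9, -0.7, 23.6])]
[array([ 39.9, -29.4,  -2.5]), array([40. , 29.2, -2.5]), array([39.9, -0.1, -2.5])]
```

Call:
carry_out:
  deltas:
    - [-1, 18, 0, -1, 0, 0, 0]
    - [-1, 34, 0, -1, 0, 0, 0]
    - [-1, 34, 0, -1, 0, 0, 0]
    - [0.4, 34, 0, -1, 0, 0, 0]
    - [0.4, 34, 0, -1, 0, 0, 0]
  newtons: 60

```text
time_s: 3.32
eef_pos: [532.4, 165.0, 191.5]
ee_rot: [0.206, 0.677, 0.206, -0.676]
force: [-0.2, -0.1, -0.9]
grip_width: 0.603
```

Call:
carry_out:
  deltas:
    - [1, 0, 0, 0, 0, 0, 0]
    - [1, 0, 0, 0, 0, 0, 0]
    - [1, 0, 0, 0, 0, 0, 0]
    - [1, 0, 0, 0, 0, 0, 0]
    - [1, 0, 0, 0, 0, 0, 0]
  newtons: 60

```text
time_s: 3.95
eef_pos: [532.1, 165.0, 190.8]
ee_rot: [-0.206, -0.676, -0.206, 0.676]
force: [-0.9, 0.1, 1.1]
grip_width: 0.001
```

The jaws shut completely, so they did not take the rib. I'll look before anything else moves.

Run:
```python
from h import *
w=viewer.capture("wrist")[:,:,::-1]; s=viewer.capture("scene")[:,:,::-1]
a=cv2.convertScaleAbs(w[130:330,200:440],alpha=1.8); a=cv2.resize(a,(480,400))
b=cv2.resize(s[80:230,310:430],(320,400)); cv2.imwrite("pics/c3.png",np.hstack([a,b]))
```

```text
(no output)
```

View pics/c3.png

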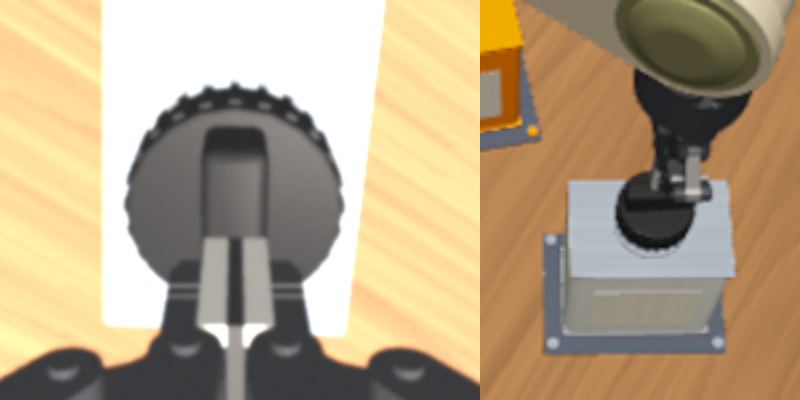

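Run:
```python
from h import *
s=ctrl.sense(); print(s["eef_pos"],s["force"],s["grip_width"])
for n,o0,k in(("wrist",(200,130),2),("scene",(310,80),2.667)):
    c,o,M=cam(n,s)
    for d in((0,0,0),(0,0,-15),(0,0,10)):
        q=M.T@(s["eef_pos"]+d-o); p=np.array([c["fx"]*q[0]/q[2]+c["cx"],c["fy"]*q[1]/q[2]+c["cy"]]); print(n,d,p.round(1),"crop",((p-o0)*k).round())
```

```text
[532.08375626 164.95910921 190.76678498] [-0.10529353  0.42242946  0.13464598] 0.0011950930188075533
wrist (0, 0, 0) [317.1 239.1] crop [234. 218.]
wrist (0, 0, -15) [317.1 228. ] crop [234. 196.]
wrist (0, 0, 10) [317.1 247.4] crop [234. 235.]
scene (0, 0, 0) [377.2 155.3] crop [179. 201.]
scene (0, 0, -15) [376.3 158.6] crop [177. 210.]
scene (0, 0, 10) [377.8 153.1] crop [181. 195.]
```

Run:
```python
from h import *
s=ctrl.sense(); M0=rot(s["ee_rot"]); out=[]
for n in("scene","top"):
    im=viewer.capture(n)[:,:,::-1].copy(); c,o,M=cam(n)
    def pj(p): q=M.T@(p-o); return np.array([c["fx"]*q[0]/q[2]+c["cx"],c["fy"]*q[1]/q[2]+c["cy"]])
    p0=pj(s["eef_pos"]); a=(p0-[25,32]).astype(int); k=8
    cr=cv2.resize(cv2.convertScaleAbs(im[a[1]:a[1]+60,a[0]:a[0]+50],alpha=1.8),None,fx=k,fy=k,interpolation=2)
    for t,col in(((0,0,0),(0,0,255)),((0,0,11),(0,255,0)),((0,0,-11),(255,0,0)),((-73,0,0),(255,0,255))):
        q=((pj(s["eef_pos"]+M0@np.array(t))-a)*k).astype(int); cv2.circle(cr,tuple(map(int,q)),4,col,-1)
    out.append(cr)
cv2.imwrite("pics/c4.png",np.hstack(out))
```

```text
(no output)
```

View pics/c4.png

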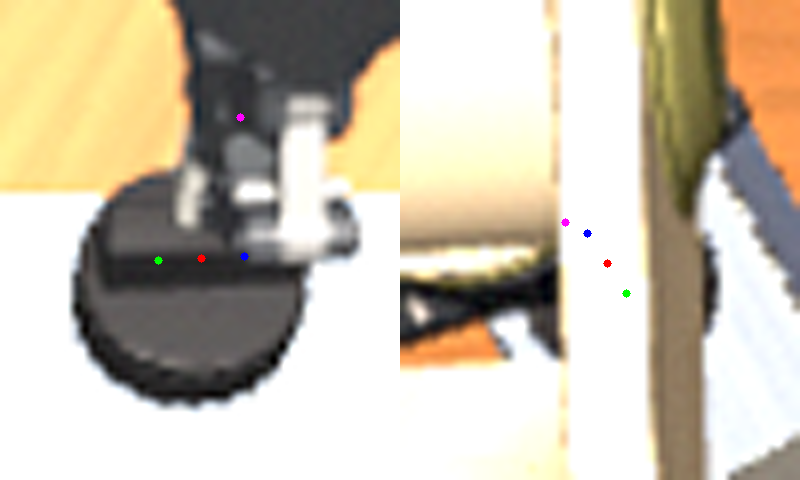

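The fingertips stand above the rib, not around it, so the rib top is lower than I assumed. That agrees with the triangulated deck at about 171 to 177. I'll probe down gently with the jaws shut.

Call:
carry_out:
  deltas:
    - [1, 1, 0, 0, 0, 0, 0]
    - [1, 2, 0, 0, 0, 0, 0]
    - [1, 3, 0, 0, 0, 0, 0]
    - [1, 4, 0, 0, 0, 0, 0]
    - [1, 4, 0, 0, 0, 0, 0]

```text
time_s: 4.78
eef_pos: [532.1, 165.0, 186.7]
ee_rot: [-0.206, -0.676, -0.206, 0.676]
force: [-0.1, 0.7, -0.0]
grip_width: 0.001
```

Call:
carry_out:
  deltas:
    - [1, 1, 0, 0, 0, 0, 0]
    - [1, 2, 0, 0, 0, 0, 0]
    - [1, 3, 0, 0, 0, 0, 0]
    - [1, 4, 0, 0, 0, 0, 0]
    - [1, 4, 0, 0, 0, 0, 0]

```text
time_s: 5.4
eef_pos: [532.1, 164.9, 182.7]
ee_rot: [-0.206, -0.676, -0.206, 0.676]
force: [0.4, -0.2, -0.3]
grip_width: -0.0
```

Call:
carry_out:
  deltas:
    - [1, 1, 0, 0, 0, 0, 0]
    - [1, 2, 0, 0, 0, 0, 0]
    - [1, 3, 0, 0, 0, 0, 0]
    - [1, 3, 0, 0, 0, 0, 0]
    - [1, 3, 0, 0, 0, 0, 0]

```text
time_s: 6.02
eef_pos: [532.1, 165.0, 179.8]
ee_rot: [-0.206, -0.676, -0.206, 0.676]
force: [-1.1, -0.5, 0.2]
grip_width: -0.002
```

Run:
```python
from h import *
w=viewer.capture("wrist")[:,:,::-1]; s=viewer.capture("scene")[:,:,::-1]
a=cv2.convertScaleAbs(w[150:350,220:420],alpha=2.2); a=cv2.resize(a,(400,400),interpolation=2)
b=cv2.resize(cv2.convertScaleAbs(s[125:185,350:410],alpha=2.2),(400,400),interpolation=2); cv2.imwrite("pics/c5.png",np.hstack([a,b]))
```

```text
(no output)
```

View pics/c5.png

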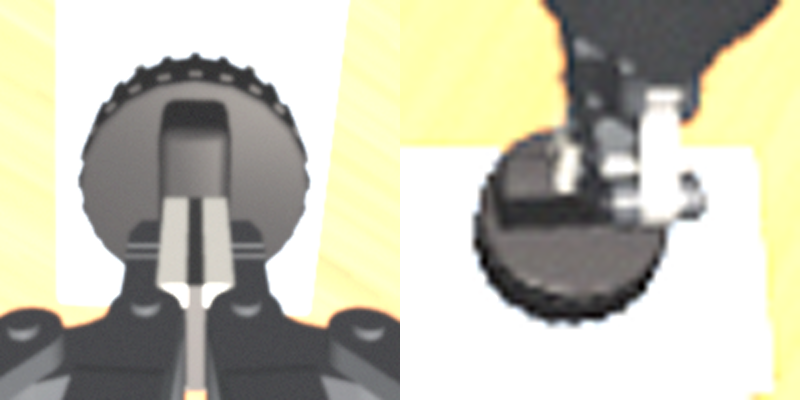

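Call:
carry_out:
  deltas:
    - [1, 1, 0, 0, 0, 0, 0]
    - [1, 2, 0, 0, 0, 0, 0]
    - [1, 3, 0, 0, 0, 0, 0]
    - [1, 4, 0, 0, 0, 0, 0]
    - [1, 4, 0, 0, 0, 0, 0]

```text
time_s: 6.75
eef_pos: [532.5, 165.0, 177.2]
ee_rot: [0.206, 0.677, 0.206, -0.676]
force: [-2.2, 0.2, 9.2]
grip_width: -0.003
```

Call:
carry_out:
  deltas:
    - [1, 1, 0, 0, 0, 0, 0]
    - [1, 2, 0, 0, 0, 0, 0]
    - [1, 3, 0, 0, 0, 0, 0]
    - [1, 4, 0, 0, 0, 0, 0]
    - [1, 4, 0, 0, 0, 0, 0]

```text
time_s: 7.38
eef_pos: [532.6, 165.1, 173.8]
ee_rot: [0.206, 0.677, 0.206, -0.675]
force: [-3.7, 0.0, 13.8]
grip_width: -0.005
```

Contact came at a TCP reading of about 178.5 (9 N, then 14 N, matching the cap spring). So the rib top reads as 178.5 and the deck as about 154.5. I'll back off, open, and go down around the rib.

Call:
carry_out:
  deltas:
    - [1, -10, 0, 0, 0, 0, 0]
    - [1, -18, 0, 0, 0, 0, 0]
    - [-1, -18, 0, 0, 0, 0, 0]
    - [-1, -18, 0, 0, 0, 0, 0]
    - [-1, -18, 0, 0, 0, 0, 0]

```text
time_s: 8.0
eef_pos: [531.9, 164.9, 189.3]
ee_rot: [-0.206, -0.676, -0.206, 0.677]
force: [-0.2, -0.0, 0.1]
grip_width: 0.636
```

Call:
carry_out:
  deltas:
    - [-1, 0, 0, 0, 0, 0, 0]
    - [-1, 0, 0, 0, 0, 0, 0]
    - [-1, 10, 0, 0, 0, 0, 0]
    - [-1, 20, 0, 0, 0, 0, 0]
    - [-1, 20, 0, 0, 0, 0, 0]

```text
time_s: 8.62
eef_pos: [531.5, 164.9, 168.6]
ee_rot: [-0.206, -0.676, -0.206, 0.677]
force: [0.5, -0.2, 0.4]
grip_width: 1.002
```

Call:
carry_out:
  deltas:
    - [-1, 5, 0, 0, 0, 0, 0]
    - [-1, 9, 0, 0, 0, 0, 0]
    - [1, 9, 0, 0, 0, 0, 0]
    - [1, 9, 0, 0, 0, 0, 0]
    - [1, 9, 0, 0, 0, 0, 0]
  newtons: 60

```text
time_s: 9.25
eef_pos: [532.2, 165.0, 161.0]
ee_rot: [0.206, 0.677, 0.206, -0.676]
force: [-0.2, -0.2, -0.0]
grip_width: 0.378
```

Call:
carry_out:
  deltas:
    - [1, 0, 0, 0, 0, 0, 0]
    - [1, 0, 0, 0, 0, 0, 0]
    - [1, 0, 0, 0, 0, 0, 0]
    - [1, 0, 0, 0, 0, 0, 0]
    - [1, 0, 0, 0, 0, 0, 0]
  newtons: 60

```text
time_s: 9.88
eef_pos: [532.0, 165.1, 161.1]
ee_rot: [0.206, 0.677, 0.206, -0.676]
force: [-2.6, 1.6, 4.6]
grip_width: 0.172
```

The jaws hold the rib (0.172 of 85 mm is about 15 mm). Now I push.

Call:
carry_out:
  deltas:
    - [1, 2, 0, 0, 0, 0, 0]
    - [1, 5, 0, 0, 0, 0, 0]
    - [1, 8, 0, 0, 0, 0, 0]
    - [1, 8, 0, 0, 0, 0, 0]
    - [1, 8, 0, 0, 0, 0, 0]
  newtons: 100

```text
time_s: 10.5
eef_pos: [532.2, 165.1, 154.4]
ee_rot: [0.206, 0.677, 0.206, -0.676]
force: [-4.7, 1.6, 15.2]
grip_width: 0.155
```

Call:
carry_out:
  deltas:
    - [1, 0.5, 0, 0, -7, 0, 0]
    - [1, 0.5, 0, 0, -14, 0, 0]
    - [1, 0.5, 0, 0, -21, 0, 0]
    - [1, 0.5, 0, 0, -28, 0, 0]
    - [1, 0.5, 0, 0, -35, 0, 0]

```text
time_s: 11.12
eef_pos: [531.7, 165.6, 153.8]
ee_rot: [0.401, 0.583, 0.401, -0.582]
force: [-7.7, 3.5, 16.1]
grip_width: 0.158
```

```bash
python3 d.py 532 165 154 -56; python3 -c "
from h import *
print(ctrl.sense()['wrist_torque'])"
```

```text
pos [531.7 165.6 153.8] t 11.125 j [0.09 0.42 1.47 0.   1.25 0.45] F [-7.7  3.5 16.1] w 0.15798512279803392
delta [-0.2  0.5  0.4] rotvec [35.1 -0.1  0. ]
[ 0.51651104  1.59065664 -0.01432551]
```

Call:
carry_out:
  deltas:
    - [1, 0, 0, 0, -7, 0, 0]
    - [1, 0, 0, 0, -14, 0, 0]
    - [1, 0, 0, 0, -21, 0, 0]
    - [1, 0, 0, 0, -28, 0, 0]
    - [1, 0, 0, 0, -33, 0, 0]

```text
time_s: 11.75
eef_pos: [531.2, 165.6, 153.6]
ee_rot: [0.549, 0.445, 0.55, -0.445]
force: [-10.8, 3.1, 14.7]
grip_width: 0.159
```

```bash
python3 d.py 532 165 154 12; python3 -c "
from h import *
print(ctrl.sense()['wrist_torque'])"
```

```text
pos [531.2 165.6 153.6] t 11.75 j [ 0.09  0.42  1.47  0.    1.25 -0.12] F [-10.8   3.1  14.7] w 0.1585529798609849
delta [-0.4  0.7  0.8] rotvec [ 0.1 -0.1  0.1]
[ 0.52145658  1.97271742 -0.01285541]
```

The cap has turned 68° (1.19 rad). I'll let it rise with the tool and then release.

Call:
carry_out:
  deltas:
    - [1, -4, 0, 0, 0, 0, 0]
    - [1, -8, 0, 0, 0, 0, 0]
    - [1, -10, 0, 0, 0, 0, 0]
    - [1, -10, 0, 0, 0, 0, 0]
    - [-1, -10, 0, 0, 0, 0, 0]

```text
time_s: 12.38
eef_pos: [532.1, 164.9, 162.1]
ee_rot: [0.549, 0.445, 0.549, -0.446]
force: [-0.6, -0.4, 0.0]
grip_width: 0.359
```

Call:
carry_out:
  deltas:
    - [-1, 0, 0, 0, 0, 0, 0]
    - [-1, 0, 0, 0, 0, 0, 0]
    - [-1, 0, 0, 0, 0, 0, 0]
    - [-1, 0, 0, 0, 0, 0, 0]
    - [-1, -10, 0, 0, 0, 0, 0]

```text
time_s: 13.0
eef_pos: [531.8, 164.9, 172.1]
ee_rot: [0.549, 0.445, 0.549, -0.446]
force: [0.9, 0.2, -0.4]
grip_width: 1.004
```

Call:
carry_out:
  deltas:
    - [-1, -20, 0, 0, 0, 0, 0]
    - [-1, -50, 0, 0, 0, 0, 0]
    - [-1, -80, 0, 0, 0, 0, 0]
    - [-1, -100, 0, 0, 0, 0, 0]
    - [-1, -100, 0, 0, 0, 0, 0]

```text
time_s: 13.62
eef_pos: [532.6, 165.0, 274.0]
ee_rot: [0.55, 0.446, 0.548, -0.445]
force: [-0.6, 0.0, -0.7]
grip_width: 0.994
```

Run:
```python
from h import *
print(ctrl.sense()["force"])
w=viewer.capture("wrist")[:,:,::-1]; s=viewer.capture("scene")[:,:,::-1]
a=cv2.resize(cv2.convertScaleAbs(w,alpha=1.8)[:, 120:520],(400,400))
b=cv2.resize(s[120:220,330:430],(400,400),interpolation=2); cv2.imwrite("pics/c6.png",np.hstack([a,b]))
```

```text
[-0.55274917  0.02634444 -0.71106   ]
```

View pics/c6.png

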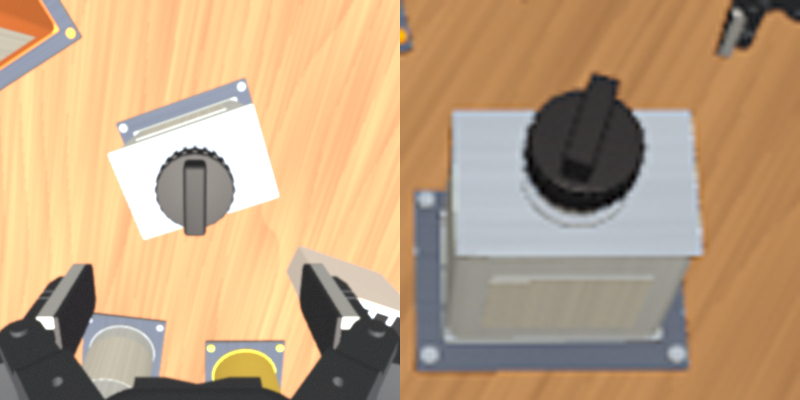

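The picture shows the rib turned about 68° against the can. The lower edge of the cap is 1.5 px higher in the scene view, which matches a rise of about 6 mm. The gripper is clear of everything and the round can is untouched, so I'm handing in.

```bash
python3 -c "
from rig import order
print(order.finish_job())"
```

```text
the job is handed in; nothing more can be done
None
```

The grey square-sided can's cap is open, and I handed the job in at about 14 s of the 35 s allowed. No verdict was reported.

**What I did:** I gripped the rib, pushed down to 15 N (about 7 mm on the spring), and held it there. I then turned it 68° (1.19 rad) anticlockwise with almost no resisting torque, let it rise, released it and backed off 100 mm.

**Last checks:**
- **Turn:** The wrist and scene pictures show the rib turned about 68° against the can.
- **Rise:** The cap's lower edge is about 1.5 px higher in the scene view. That fits a 6 mm rise, but it is a coarse measure.
- **Clearance:** The force on the tool is about 0 N. I never touched the round can.

**What disagreed:** My first grip closed on nothing, because I trusted the stated 210 mm height of the rib top. A gentle probe met the rib top at a TCP reading of about 178.5 mm, and I went by that. I did not find the cause of the roughly 30 mm gap. The camera heights also disagreed: triangulation put the deck at about 171–177 mm, while the cap's apparent size pointed to about 182–186 mm. The probe itself also pressed the shut cap about 5 mm before the real push.

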